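Pin the draw handle to the spring slide and hold it at the gauge

ROBOT

A 7-joint arm with a two-finger parallel gripper is mounted at the origin on the work surface; the furniture and walls round the work are solid. World frame = base frame: x ahead of the robot, y to its left, z up, the work surface at z = 0. Lengths are in m, angles in rad, forces in N, time in s.
With the tool pointing down it reaches from about 0.425 to 0.925 m from the base axis. Payload 6.8 kg.
Tool frame: the origin (TCP) lies midway between the tips of the shut fingers; the grasp point (between the pads) lies 19 mm behind it; z points along the fingers, y is the line along which they close (so a half turn about z gives the same grasp; the last joint's range is limited). The gripper opens to 88 mm and grips with 3 to 60 N. Pads are 20 mm wide; open, the fingers measure 115 mm over their backs; the gripper's body (75 mm by 178 mm) begins 61 mm behind the grasp point.
Start: joints at [-1.212, 0.477, 0.022, 1.555, -0.011, 1.109, -0.083], TCP at [0.304, 0.603, 0.223] pointing down, gripper open.
Joint ranges: [-2.96, 2.96], [-0.34, 2.1], [-1.41, 1.46], [0.24, 2.44], [-1.37, 4.51], [0.17, 1.92], [-2.96, 2.96]. Speed limits (rad/s): [2.39, 2.39, 3.14, 3.14, 3.14, 3.14, 3.14].

INTERFACE

Orientations are given as [roll, pitch, yaw] about the fixed x, y, z axes, in that order (R = Rz(yaw) Ry(pitch) Rx(roll)).
In Python, from workcell import readout, vision, workorder gives the robot as it stands.
- The arm moves only by the tool play_rows, never from a script. Its argument "series" is one flat list of numbers, 6 for each row, row after row: the shift along the world's x, y, z scaled (see below), then the turn, a rotation vector about the world's x, y, z scaled (see below). In form: [x, y, z, wx, wy, wz, x, y, z, wx, wy, wz, ...]. A call has 1 to 5 rows; each row is the pose to reach, as a shift and turn from the pose commanded when the call began; what a row does not reach only later rows make up. The controller multiplies each number of a shift by 0.15 m and each number of a turn by 60 degrees. A row lasts 1/12 s, in which the tool goes at most 41.7 mm and 7.16 degrees, less where a joint would pass 70% of its speed; a pose out of reach is approached as far as the arm can. A call with a number of a shift or a turn outside -1 to 1 is refused whole. A call with a gripper value outside its range is refused whole. "hand" is the finger opening in mm, from 0 to 87.8, set as the call begins (left out, the last holds). The fingers move at their own pace and stop on an object; "force" is the grip in N (left out, the last holds). Time passes only in rows, so rows that repeat a pose let the fingers close. It gives the time, the measured TCP pose, the force, the opening and the grip force at its end, in the units of the state.
- readout.read_state(): the state, without advancing time (a new reading comes with each control period).
- vision.capture(name): name is "side" or "top" or "wrist"; returns the picture (420x560x3 uint8, red, green, blue); there is no depth.
- vision.get_calibration(name): a dict with "vertical_fov" (degrees; the focal length in pixels is half the picture's height over the tangent of half this angle, whatever the lens; pixels are square), "cx", "cy" (the principal point, pixels), "T" (4x4, takes a point from camera to world coordinates); the wrist camera has in their place "T_tool_cam" (4x4, takes a point from camera to tool coordinates, whose origin is the TCP and whose axes are the flange's). Camera axes: x right, y down, z forward; pixel columns grow to the right and rows downward; lengths in m; the calibration is good to about 2 mm. A picture is of the moment at which its call begins: read the wrist's pose just before it. get_calibration takes no time and is no camera call.
- workorder.close_job(): hands the job in; it is judged then, once.
The state is a dict: "t": time; "joint_pos": joint angles; "joint_velocities": joint speeds; "tau": joint torques, N m; "tool_pos": TCP position; "tcp_rot": TCP orientation; "ft_force": force on the tool from outside, world axes, zero at the start; "torque": the same for the moment, N m; "gripper_width": finger opening in m; "gripper_force": force on a finger pad.
Only numpy, scipy, OpenCV 4.12 (cv2) and the standard library are available. Lean on these libraries where they do the work, as an engineer would, in place of code of your own. Each camera call takes 0.05 s, during which the arm holds its last target. There are 200 camera calls.

TASK

On the spring rig, take the coupling pin out of its stand and put it down through the lined-up holes of the fork and tongue until its head sits on the fork. Then grip the bow handle, pull the spring slide out until its pointer stands between the two upright plates of the gauge clip, and keep it there: finish still holding the handle against the spring, do not let go. Leave the loose bolt, tin and nut where they lie.

Things in the scene. Friction and masses are not known exactly. Their poses are not given: they have to be found in the camera images.
- rig: spring rig fixed to the bench: dark steel base plate 240 x 90 mm with a grey spring barrel at its far end and an aluminium scale bar along its left side; total height 60 mm (up to 98 mm at the handle's bow and the pin's head). Origin on the bench directly under the pin hole as found. Its x axis runs along the slides, away from the robot; everything is pulled towards its own -x. z up.
- fork_hole (a point): centre of the top mouth of the fork's vertical hole, 58 mm above the bench, on the draw handle (moves with it). The hole is 14 mm wide with a 2 mm chamfer and goes through three 10 mm plates: upper fork plate, tongue of the spring slide, lower fork plate (bottom 22 mm above the bench, free below to 10 mm). At the start the holes of fork and tongue are in line. Axes as the rig's.
- bow_grip (a point): middle of the bow handle's bar: steel bar 12 mm thick, 68 mm long across the pull (along the rig's y), axis 88 mm above the bench, open beneath down to 46 mm above the bench; 85 mm from the fork hole towards the rig's -x. Grip it from above with the fingers on its -x and +x sides. Axes as the rig's.
- draw_handle (a joint): how far the draw handle is pulled out towards the rig's -x, m; 0 (start) to 0.11. It runs nearly free (about 1 N) and moves the spring slide only through the pin.
- spring_slide (a joint): how far the spring slide is pulled out towards the rig's -x, m; 0 (start, at its stop) to 0.10. Its spring draws it back with about 4 N at 0, plus 0.09 N per mm. With the pin in, it lags the draw handle by up to 2 to 3 mm.
- pointer_tip (a point): tip of the thin steel pointer (4 mm wide) that sticks out to the rig's +y from the spring slide, 54 mm above the bench; moves with the spring slide.
- gauge_gap (a point): middle of the 14 mm gap between the two upright dark steel plates of the gauge clip, at their edge next to the pointer, 54 mm above the bench. The clip is fixed on the scale bar, 45 to 75 mm towards the rig's -x from where the pointer starts. Axes as the rig's: x along the pull line, the pointer at the gap reads x = 0 here.
- pin_grip (a point): where to grip the coupling pin: on its axis in the head, 25 mm above the shoulder. The pin stands upright: a steel shank 12 mm thick and 40 mm long with a tapered tip, under a ringed cylindrical head 20 mm thick and 40 mm tall (flat shoulder where they meet); 60 g.
- pin_shoulder (a point): centre of the pin's shoulder, the underside of its head; z is the pin's axis, towards the head. When seated it lies on the fork hole's mouth.
- pin_tip (a point): lower end of the pin, 40 mm below the shoulder.
- pin_stand: fixed grey block 60 x 50 x 30 mm with a 14 mm vertical through hole in which the pin stands, its tip on the bench, its shoulder 40 mm above the bench. Origin on the bench under the hole.
- loose_bolt: bystander: loose steel hexagon bolt lying on the bench, 32 x 90 x 28 mm. Origin at the centre of its underside.
- loose_tin: bystander: loose grey round tin, 58 mm wide, 34 mm tall. Origin at the centre of its underside.
- loose_nut: bystander: loose steel hexagon nut, 30 x 34 x 16 mm. Origin at the centre of its underside.
There are look-alikes about, which are no part of the job. Leave any orange look-alike of the part that bears pin_grip alone.

How it is judged:
By the outcome, as a careful person would: the job done as asked, in the order asked, and still so for the second after the job is handed in, while the arm keeps its last pose, push and grip.
It also fails if it takes over 64 s, if anything falls off the work surface, if the arm or the gripper's body presses on something with over 40 N, if the wrist force passes 120 N, or if a joint passes its speed limit or range.

## Working session

There is one attempt and no reset: what is moved stays moved. The work goes in short steps, Python scripts to look and compute and a tool call to move; the robot and the scene stay as the last step left them, time stands still between calls to the robot, and variables do not carry over. Pictures are saved under pics/ and viewed, at most 10 in all, crops included, and the job is handed in when it is done.

Besides the shell and the picture viewer there is one more tool, called after "Request:" by a JSON object that holds its "fn" and its "kwargs". play_rows: Moves the arm, as the interface text tells. Shifts and turns lie within -1 to 1; 1 stands for 0.15 m of shift or 60 degrees of turn. Its arguments: {"type":"object","properties":{"series":{"type":"array"},"hand":{"type":"number"},"force":{"type":"number"}},"required":["series"]}

```bash
mkdir -p pics; cat > h.py <<'E'
import numpy as np, cv2
from workcell import readout, vision, workorder
from scipy.spatial.transform import Rotation as R
def snap(n,f): 
    im=vision.capture(n); cv2.imwrite('pics/'+f,cv2.cvtColor(im,cv2.COLOR_RGB2BGR)); return im
def cam(n,s=None):
    c=vision.get_calibration(n); f=210/np.tan(np.radians(c['vertical_fov']/2))
    if n=='wrist':
        T=np.eye(4);T[:3,:3]=R.from_euler('xyz',s['tcp_rot']).as_matrix();T[:3,3]=s['tool_pos'];T=T@np.array(c['T_tool_cam'])
    else: T=np.array(c['T'])
    return f,c['cx'],c['cy'],T
def toplane(C,u,v,z):
    f,cx,cy,T=C; d=T[:3,:3]@[(u-cx)/f,(v-cy)/f,1]; p=T[:3,3]; return p+d*(z-p[2])/d[2]
def proj(C,P):
    f,cx,cy,T=C; q=T[:3,:3].T@(np.array(P)-T[:3,3]); return q[:2]/q[2]*f+[cx,cy]
E
python3 - <<'E'
from h import *
s=readout.read_state();print(s)
a=snap('top','top0.png');b=snap('side','side0.png')
for n in('top','side'):
    c=vision.get_calibration(n);print(c)
print(vision.get_calibration('wrist'))
E
```

```text
{'t': 0.0, 'joint_pos': array([-1.2120832 ,  0.47778509,  0.02235222,  1.55640761, -0.01147809,
        1.1092662 , -0.0831301 ]), 'joint_velocities': array([-0.00014935,  0.00072235,  0.0006755 , -0.00020284,  0.0007059 ,
        0.0003636 ,  0.00021694]), 'tau': array([-3.44393220e-05, -5.82861865e+01,  1.53486293e+00, -2.72598803e+01,
       -5.42387366e-02,  1.68827246e-02,  1.60039031e-04]), 'tool_pos': array([0.30354585, 0.60225702, 0.22171053]), 'tcp_rot': array([-3.13986154e+00,  1.53231426e-04,  2.67477029e+00]), 'ft_force': array([-0.06688787, -0.02815953,  0.17912358]), 'torque': array([0.00889831, 0.02977103, 0.02449813]), 'gripper_force': 0.0, 'gripper_width': 0.0880731382875811}
{'vertical_fov': 52.62509363620544, 'cx': 284.6486777377546, 'cy': 212.57954193346538, 'T': array([[-0.01626   , -0.98454873,  0.17435426,  0.31671327],
       [-0.99975008,  0.01333326, -0.01794449,  0.12644854],
       [ 0.01534251, -0.17460246, -0.98451947,  1.01044358],
       [ 0.        ,  0.        ,  0.        ,  1.        ]])}
{'vertical_fov': 45.552036727430945, 'cx': 272.413156169127, 'cy': 203.29314476817748, 'T': array([[-0.81948326, -0.35474529,  0.45011439,  0.01427601],
       [-0.57294061,  0.52581082, -0.62869869,  0.7307238 ],
       [-0.01364712, -0.77309686, -0.63414115,  0.72071836],
       [ 0.        ,  0.        ,  0.        ,  1.        ]])}
{'vertical_fov': 60.15187365172523, 'cx': 284.69324806191537, 'cy': 211.60722704664536, 'T_tool_cam': array([[-5.75094090e-05, -9.59070593e-01, -2.83167077e-01,
         7.77066779e-02],
       [ 9.99999852e-01,  9.81502681e-05, -5.35522836e-04,
        -9.46322038e-04],
       [ 5.41397129e-04, -2.83167066e-01,  9.59070446e-01,
        -1.61956230e-01],
       [ 0.00000000e+00,  0.00000000e+00,  0.00000000e+00,
         1.00000000e+00]])}
```

View pics/top0.png

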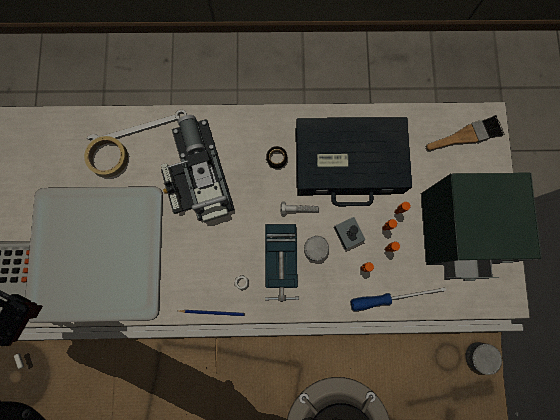

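View pics/side0.png

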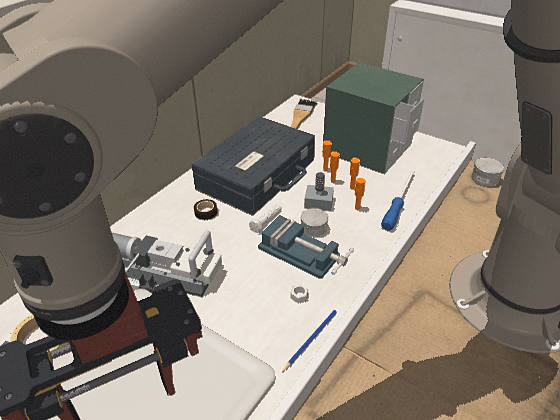

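The top view shows the rig around (200,170), the bow near (215,212), and the stand with the grey pin near (351,233). The orange look-alikes are to its right. I'll enlarge the rig and stand.

```bash
python3 - <<'E'
from h import *
a=cv2.imread('pics/top0.png')
x=cv2.resize(a[105:230,150:250],None,fx=4.6,fy=4.6,interpolation=cv2.INTER_CUBIC)
y=cv2.resize(a[205:265,325:385],(330,330),interpolation=cv2.INTER_CUBIC)
o=np.zeros((575,800,3),np.uint8);o[:x.shape[0],:460]=x;o[:330,465:795]=y
cv2.imwrite('pics/c0.png',o)
C=cam('top')
for p in [(284,212)]:print(toplane(C,*p,0))
print(toplane(C,350,236,0.03),toplane(C,207,170,.058),toplane(C,215,212,.088))
E
```

```text
[0.49710242 0.1095765  0.        ]
[ 0.43292288 -0.0426534   0.03      ] [0.5878113  0.28703736 0.058     ] [0.48344586 0.26293041 0.088     ]
```

View pics/c0.png

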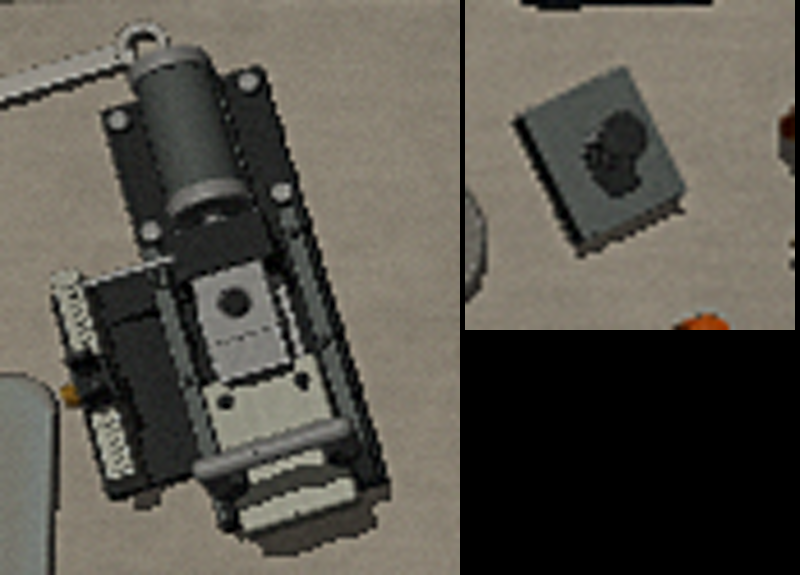

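The hole is at about (201.1,170.7), the bow bar mid at about (209.6,202.4), the pin head top at about (354.5,229) and the pointer tip at about (169.6,166.5).

```bash
python3 - <<'E'
from h import *
C=cam('top')
c=lambda u,v,z:toplane(C,150+u/4.6,105+v/4.6,z)
d=lambda u,v,z:toplane(C,325+(u-465)/5.5,205+v/5.5,z)
h=c(235,302,.058);b1=c(203,468,.088);b2=c(345,428,.088);b=(b1+b2)/2
print('hole',h,'bow',b,b1,b2,np.linalg.norm((h-b)[:2]),np.degrees(np.arctan2(*(h-b)[1::-1])),np.degrees(np.arctan2(*(b1-b2)[1::-1]))-90)
print('ptr',c(90,283,.054),'clip',c(92,385,.054))
print('pin',d(627,132,.08),d(612,178,.04))
print('stand',np.mean([d(518,120,.03),d(625,68,.03),d(685,190,.03),d(580,248,.03)],0))
print(R.from_euler('xyz',readout.read_state()['tcp_rot']).as_matrix())
E
```

```text
hole [0.58641476 0.30064197 0.058     ] bow [0.50520368 0.27509353 0.088     ] [0.49584995 0.30896345 0.088     ] [0.5145574  0.24122362 0.088     ] 0.08513497000989065 17.46321214889589 15.438352944392292
ptr [0.59833871 0.37453714 0.054     ] clip [0.54547242 0.37191058 0.054     ]
pin [ 0.44244673 -0.04459816  0.08      ] [ 0.42852331 -0.04477956  0.04      ]
stand [ 0.43903752 -0.04270131  0.03      ]
[[-8.93041726e-01  4.49973485e-01 -5.82042421e-04]
 [ 4.49973841e-01  8.93040560e-01 -1.44943205e-03]
 [-1.32418500e-04 -1.55630716e-03 -9.99998780e-01]]
```

Request:
{"fn": "play_rows", "kwargs": {"series": [0.2,-0.22,0,0,0,-0.1,0.4,-0.43,0,0,0,-0.2,0.5,-0.65,0,0,0,-0.3,0.6,-0.86,0,0,0,-0.4]}}

```text
t: 0.43
tool_pos: [0.3957, 0.4709, 0.2221]
tcp_rot: [-3.141, 0.001, 2.249]
ft_force: [0.7, 0.7, 0.2]
gripper_width: 0.0876
gripper_force: 0.0
```

Request:
{"fn": "play_rows", "kwargs": {"series": [0.1,-0.22,0,0,0,-0.1,0.2,-0.43,0,0,0,-0.2,0.25,-0.65,0,0,0,-0.3,0.3,-0.86,0,0,0,-0.383]}}

```text
t: 0.77
tool_pos: [0.4392, 0.3425, 0.2223]
tcp_rot: [-3.141, 0.0, 1.849]
ft_force: [-0.5, -0.3, -0.1]
gripper_width: 0.0878
gripper_force: 0.0
```

Request:
{"fn": "play_rows", "kwargs": {"series": [0,-0.22,0,0,0,0,0,-0.43,0,0,0,0,0,-0.65,0,0,0,0,0,-0.86,0,0,0,0]}}

```text
t: 1.1
tool_pos: [0.4383, 0.2139, 0.2224]
tcp_rot: [-3.141, 0.0, 1.855]
ft_force: [0.1, -0.2, 0.3]
gripper_width: 0.0876
gripper_force: 0.0
```

Request:
{"fn": "play_rows", "kwargs": {"series": [0,-0.22,0,0,0,0,0,-0.43,0,0,0,0,0,-0.65,0,0,0,0,0,-0.86,0,0,0,0]}}

```text
t: 1.43
tool_pos: [0.4382, 0.085, 0.2225]
tcp_rot: [-3.141, -0.0, 1.855]
ft_force: [0.1, -0.2, -0.1]
gripper_width: 0.0877
gripper_force: 0.0
```

Request:
{"fn": "play_rows", "kwargs": {"series": [0,-0.22,0,0,0,0,0,-0.43,0,0,0,0,0,-0.65,0,0,0,0,0,-0.86,0,0,0,0,0,-0.86,0,0,0,0]}}

```text
t: 1.85
tool_pos: [0.4379, -0.0481, 0.2228]
tcp_rot: [-3.141, 0.001, 1.847]
ft_force: [-0.2, -0.1, 0.4]
gripper_width: 0.088
gripper_force: 0.0
```

```bash
python3 - <<'E'
from h import *
vision.capture('top')
s=readout.read_state();C=cam('wrist',s);snap('wrist','w1.png')
print(s['t'],s['tool_pos'],np.degrees(s['tcp_rot']),s['joint_pos'])
for p in [(.44,-.044,.08),(.44,-.044,.03)]:print(proj(C,p))
E
```

```text
1.9 [ 0.43820908 -0.04513728  0.22263165] [-1.79987947e+02  1.31821858e-02  1.05925209e+02] [-0.54160302  0.07509212  0.53704562  2.11563715 -0.04646315  0.96205035
  0.29873793]
[287.89597169 196.47071863]
[287.45437495 184.27115595]
```

View pics/w1.png

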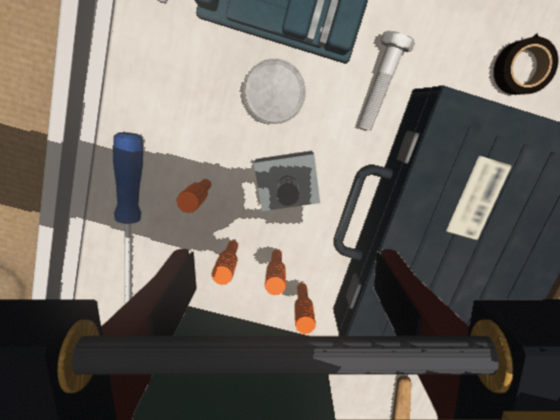

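The pin head top is at (288,190) on the stand, upright. The case handle is close on the right, so I'll narrow the fingers.

```bash
python3 - <<'E'
from h import *
s=readout.read_state();C=cam('wrist',s)
print(toplane(C,288,190,.08),toplane(C,285,181,.03), s['tool_pos'])
# case edge near pin, for several heights
for z in (0,.06,.08):print(z,toplane(C,362,178,z))
E
```

```text
[ 0.43868614 -0.03635058  0.08      ] [ 0.43692659 -0.03934924  0.03      ] [ 0.43843967 -0.04311027  0.2225681 ]
0 [ 0.51738736 -0.01913356  0.        ]
0.06 [ 0.50161713 -0.01138769  0.06      ]
0.08 [ 0.49636039 -0.00880573  0.08      ]
```

Request:
{"fn": "play_rows", "kwargs": {"series": [0,0.02,-0.2,0,0,0,0,0.02,-0.4,0,0,0,0,0.02,-0.5,0,0,0,0,0.02,-0.5,0,0,0,0,0.02,-0.5,0,0,0], "hand": 56, "force": 30}}

```text
t: 2.37
tool_pos: [0.4383, -0.0382, 0.1473]
tcp_rot: [-3.139, -0.0, 1.857]
ft_force: [0.0, -0.6, 0.3]
gripper_width: 0.0584
gripper_force: 0.0
```

```bash
python3 - <<'E'
from h import *
for i in range(4): vision.capture('top')
s=readout.read_state();C=cam('wrist',s);im=snap('wrist','w2.png')
print(s['t'],s['tool_pos'],np.degrees(s['tcp_rot']),s['gripper_width'])
P=proj(C,(.4385,-.040,.08));print(P)
u,v=P.astype(int); cv2.imwrite('pics/w2c.png',cv2.resize(cv2.imread('pics/w2.png')[max(v-90,0):v+90,u-120:u+120],None,fx=3,fy=3));print(u-120,max(v-90,0))
E
```

```text
2.5667 [ 0.43978142 -0.03877705  0.14882625] [ 1.79861201e+02 -4.29490489e-04  1.06307188e+02] 0.05572804171010909
[283.22159769 225.31582777]
163 135
```

View pics/w2c.png

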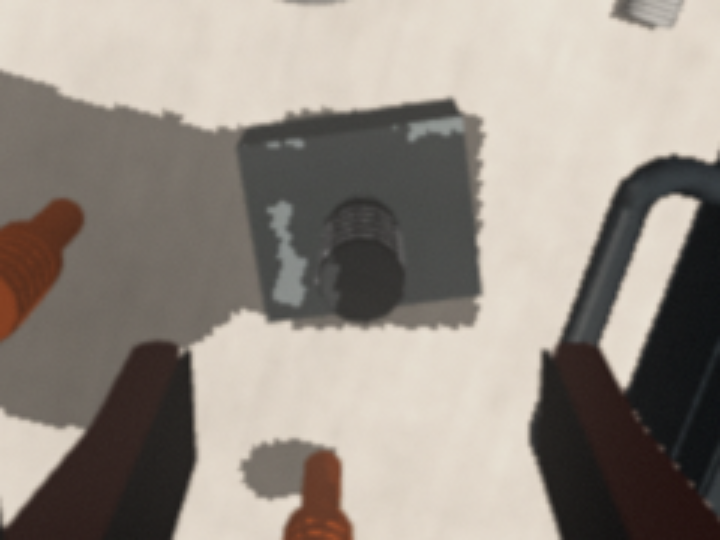

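The pin head top is at full-image (283,228), centred between the fingers. I'll make a 2 mm correction, then descend and grip.

Request:
{"fn": "play_rows", "kwargs": {"series": [0,-0.015,-0.2,0,0,0,0,-0.015,-0.4,0,0,0,0,-0.015,-0.55,0,0,0,0,-0.015,-0.67,0,0,0,0,-0.015,-0.67,0,0,0], "hand": 44}}

```text
t: 3.03
tool_pos: [0.4373, -0.0413, 0.0453]
tcp_rot: [-3.138, -0.001, 1.855]
ft_force: [-1.3, -0.4, 0.4]
gripper_width: 0.0438
gripper_force: 0.0
```

Request:
{"fn": "play_rows", "kwargs": {"series": [0,0,0,0,0,0,0,0,0,0,0,0,0,0,0,0,0,0,0,0,0,0,0,0,0,0,0,0,0,0], "hand": 10, "force": 30}}

```text
t: 3.45
tool_pos: [0.4398, -0.0413, 0.0482]
tcp_rot: [3.139, 0.0, 1.855]
ft_force: [-0.1, -0.4, 5.0]
gripper_width: 0.0192
gripper_force: 30.0
```

Request:
{"fn": "play_rows", "kwargs": {"series": [0,0,0,0,0,0,0,0,0,0,0,0,0,0,0,0,0,0,0,0,0,0,0,0,0,0,0,0,0,0]}}

```text
t: 3.87
tool_pos: [0.4399, -0.0413, 0.0482]
tcp_rot: [3.139, 0.0, 1.855]
ft_force: [-0.8, 0.4, 8.6]
gripper_width: 0.0193
gripper_force: 30.0
```

Request:
{"fn": "play_rows", "kwargs": {"series": [0,0,0.1,0,0,0,0,0,0.25,0,0,0,0,0,0.45,0,0,0,0,0,0.65,0,0,0,0,0,0.85,0,0,0]}}

```text
t: 4.28
tool_pos: [0.4382, -0.0417, 0.1761]
tcp_rot: [-3.141, 0.0, 1.854]
ft_force: [0.6, 0.7, -0.9]
gripper_width: 0.0197
gripper_force: 30.0
```

Request:
{"fn": "play_rows", "kwargs": {"series": [0.1,0.22,0,0,0,0,0.2,0.44,0,0,0,0,0.3,0.66,0,0,0,0,0.4,0.88,0,0,0,0]}}

```text
t: 4.62
tool_pos: [0.4992, 0.0922, 0.1754]
tcp_rot: [3.14, -0.001, 1.854]
ft_force: [-0.0, -0.3, -0.4]
gripper_width: 0.0195
gripper_force: 30.0
```

Request:
{"fn": "play_rows", "kwargs": {"series": [0.1,0.22,0,0,0,0,0.2,0.44,0,0,0,0,0.3,0.66,0,0,0,0,0.35,0.88,0,0,0,0]}}

```text
t: 4.95
tool_pos: [0.5525, 0.2242, 0.175]
tcp_rot: [3.14, 0.0, 1.855]
ft_force: [1.1, 0.5, -0.8]
gripper_width: 0.0194
gripper_force: 30.0
```

Request:
{"fn": "play_rows", "kwargs": {"series": [0.05,0.15,0,0,0,0,0.08,0.3,0,0,0,0,0.08,0.4,0,0,0,0,0.08,0.4,0,0,0,0,0.08,0.4,0,0,0,0]}}

```text
t: 5.37
tool_pos: [0.5627, 0.2823, 0.1745]
tcp_rot: [-3.141, 0.001, 1.856]
ft_force: [0.2, -0.2, -0.5]
gripper_width: 0.0194
gripper_force: 30.0
```

```bash
python3 - <<'E'
from h import *
for i in range(3): vision.capture('top')
s=readout.read_state();C=cam('wrist',s);im=snap('wrist','w3.png')
print(s['t'],s['tool_pos'],np.degrees(s['tcp_rot']),s['gripper_width'])
P=proj(C,(.5864,.3006,.058));print(P,proj(C,s['tool_pos']-[0,0,.008]),proj(C,s['tool_pos']-[0,0,.048]))
E
```

```text
5.5167 [0.5633518  0.28025004 0.17490999] [-1.79987978e+02  4.25465821e-02  1.06130753e+02] 0.019392824525304442
[320.94721777 188.88108869] [286.23334001 261.91235305] [285.9468456  234.81190473]
```

View pics/w3.png

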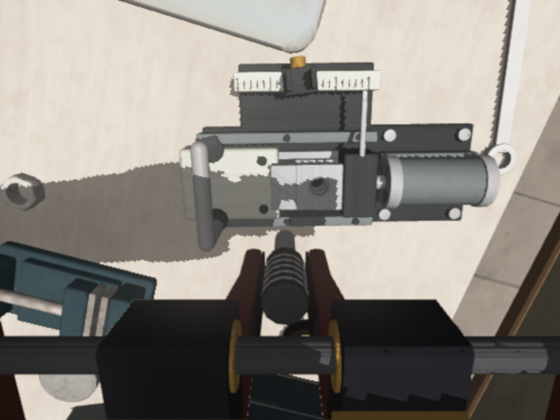

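The hole shows at about (320,187), matching the prediction of (321,189). The pin tip at (286,234) also matches, so the pin is held straight. I'll move over the hole with the tip about 20 mm above it and look.

Request:
{"fn": "play_rows", "kwargs": {"series": [0.08,0.06,-0.1,0,0,0,0.156,0.125,-0.2,0,0,0,0.156,0.125,-0.25,0,0,0,0.156,0.125,-0.28,0,0,0,0.156,0.125,-0.28,0,0,0]}}

```text
t: 5.98
tool_pos: [0.5858, 0.2997, 0.1316]
tcp_rot: [-3.139, 0.001, 1.854]
ft_force: [-0.4, 0.2, -0.1]
gripper_width: 0.0195
gripper_force: 30.0
```

```bash
python3 - <<'E'
from h import *
a=cv2.imread('pics/w3.png')
for i in range(4): vision.capture('top')
s=readout.read_state();C=cam('wrist',s);im=snap('wrist','w4.png');snap('side','s4.png')
print(s['t'],s['tool_pos'],np.degrees(s['tcp_rot']),s['gripper_width'],s['ft_force'])
P=proj(C,(.5864,.3006,.058));print(P,proj(C,s['tool_pos']-[0,0,.048]),proj(cam('side'),s['tool_pos']-[0,0,.048]),proj(cam('side'),(.5864,.3006,.058)))
b=cv2.imread('pics/w4.png');c=cv2.imread('pics/s4.png')
o=np.zeros((600,800,3),np.uint8)
o[:300,:400]=cv2.resize(a[150:225,270:370],None,fx=4,fy=4,interpolation=2)
o[:300,400:]=cv2.resize(b[185:285,220:353],(400,300),interpolation=2)
u,v=proj(cam('side'),(.5864,.3006,.078)).astype(int);u=max(u,67);v=max(v,50);print(u-67,v-50)
o[300:,:400]=cv2.resize(c[v-50:v+50,u-67:u+66],(400,300),interpolation=2)
cv2.imwrite('pics/c4.png',o)
E
```

```text
6.1833 [0.58685507 0.30090102 0.13363346] [ 1.79939809e+02 -1.97431948e-02  1.06240397e+02] 0.019545601130955836 [-0.00378283 -0.5923998  -0.8296094 ]
[284.90693566 221.29238163] [285.85065595 234.89278779] [157.25332068 236.53534587] [159.86628868 247.19197833]
91 189
```

View pics/c4.png

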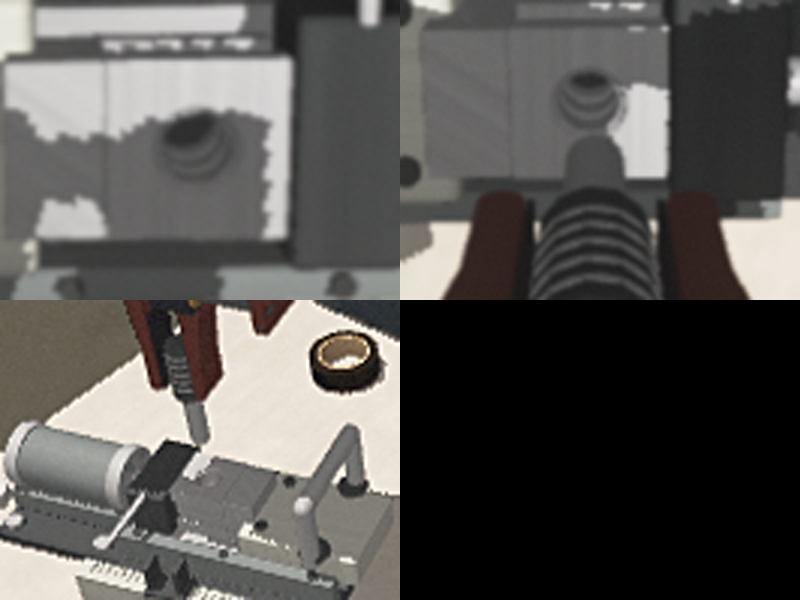

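In the wrist view the hole mouth is centred at about (283.0,217.4). The pin axis is at column ~284.8, about 1 px left of nominal.

```bash
python3 - <<'E'
from h import *
s=readout.read_state();C=cam('wrist',s)
h=toplane(C,283,217.4,.058);t=toplane(C,284.8,235,s['tool_pos'][2]-.048)
print(s['tool_pos'],h,t,(h-t)/.15)
f=cam('side')
# side crop tip at (203,442)/3 -> 
print(toplane(f,91+203/3.0,189+142/3.0,s['tool_pos'][2]-.048))
E
```

```text
[0.58686103 0.30124467 0.13352157] [0.58435259 0.30331682 0.058     ] [0.5862592  0.30100337 0.08552157] [-0.01271079  0.015423   -0.18347713]
[0.58516271 0.29894736 0.08552157]
```

Request:
{"fn": "play_rows", "kwargs": {"series": [-0.013,0.015,0,0,0,0,-0.013,0.015,-0.06,0,0,0,-0.013,0.015,-0.12,0,0,0,-0.013,0.015,-0.18,0,0,0,-0.013,0.015,-0.21,0,0,0]}}

```text
t: 6.7
tool_pos: [0.5839, 0.3031, 0.0991]
tcp_rot: [-3.14, 0.001, 1.855]
ft_force: [0.5, -0.3, -0.5]
gripper_width: 0.0192
gripper_force: 30.0
```

Request:
{"fn": "play_rows", "kwargs": {"series": [0,0,-0.015,0,0,0,0,0,-0.03,0,0,0,0,0,-0.04,0,0,0,0,0,-0.04,0,0,0]}}

```text
t: 7.03
tool_pos: [0.5846, 0.3035, 0.0949]
tcp_rot: [-3.141, 0.0, 1.855]
ft_force: [-0.4, 0.2, -0.1]
gripper_width: 0.0195
gripper_force: 30.0
```

The tip is about 11 mm into the hole with no contact force. Continuing down.

Request:
{"fn": "play_rows", "kwargs": {"series": [0,0,-0.04,0,0,0,0,0,-0.08,0,0,0,0,0,-0.12,0,0,0,0,0,-0.15,0,0,0,0,0,-0.15,0,0,0]}}

```text
t: 7.45
tool_pos: [0.5841, 0.3033, 0.0713]
tcp_rot: [-3.14, 0.001, 1.855]
ft_force: [-0.5, -0.5, -0.9]
gripper_width: 0.0192
gripper_force: 30.0
```

Request:
{"fn": "play_rows", "kwargs": {"series": [0,0,-0.01,0,0,0,0,0,-0.02,0,0,0,0,0,-0.03,0,0,0,0,0,-0.04,0,0,0,0,0,-0.04,0,0,0]}}

```text
t: 7.87
tool_pos: [0.5847, 0.3036, 0.0666]
tcp_rot: [3.142, -0.0, 1.855]
ft_force: [0.8, 0.5, -0.1]
gripper_width: 0.0193
gripper_force: 30.0
```

Request:
{"fn": "play_rows", "kwargs": {"series": [0,0,-0.01,0,0,0,0,0,-0.02,0,0,0,0,0,-0.02,0,0,0]}}

```text
t: 8.12
tool_pos: [0.5849, 0.3037, 0.0662]
tcp_rot: [3.141, -0.001, 1.855]
ft_force: [-7.2, -2.6, 18.2]
gripper_width: 0.0194
gripper_force: 30.0
```

Seated (18 N on the shoulder). Release, rise and look.

Request:
{"fn": "play_rows", "kwargs": {"series": [0,0,0.01,0,0,0,0,0,0.01,0,0,0,0,0,0.01,0,0,0,0,0,0.01,0,0,0,0,0,0.01,0,0,0], "hand": 44}}

```text
t: 8.53
tool_pos: [0.5846, 0.3035, 0.0648]
tcp_rot: [-3.141, 0.0, 1.855]
ft_force: [-0.5, -0.4, 0.1]
gripper_width: 0.0435
gripper_force: 0.0
```

Request:
{"fn": "play_rows", "kwargs": {"series": [0,0,0.1,0,0,0,0,0,0.25,0,0,0,0,0,0.4,0,0,0,0,0,0.55,0,0,0]}}

```text
t: 8.87
tool_pos: [0.5844, 0.3033, 0.1481]
tcp_rot: [-3.141, 0.001, 1.855]
ft_force: [1.0, 0.5, -0.2]
gripper_width: 0.0439
gripper_force: 0.0
```

Request:
{"fn": "play_rows", "kwargs": {"series": [-0.18,-0.05,0.04,0,0,0,-0.36,-0.11,0.04,0,0,0,-0.54,-0.16,0.04,0,0,0,-0.54,-0.16,0.04,0,0,0,-0.54,-0.16,0.04,0,0,0]}}

```text
t: 9.28
tool_pos: [0.5026, 0.2795, 0.1537]
tcp_rot: [-3.141, -0.001, 1.856]
ft_force: [1.4, 0.1, 0.3]
gripper_width: 0.0439
gripper_force: 0.0
```

```bash
python3 - <<'E'
from h import *
for i in range(4): vision.capture('top')
s=readout.read_state();C=cam('wrist',s);im=snap('wrist','w5.png')
print(s['t'],s['tool_pos'],np.degrees(s['tcp_rot']),s['gripper_width'],s['ft_force'])
print(proj(C,(.5029,.2798,.088)),proj(C,(.5845,.3035,.098)))
E
```

```text
9.4833 [0.50487492 0.27987327 0.15368068] [1.79945429e+02 1.47492900e-02 1.06259123e+02] 0.04384911963156586 [ 0.07946522 -0.85920589  0.4480688 ]
[282.84104679 224.95000601] [416.45665034 230.03385368]
```

View pics/w5.png

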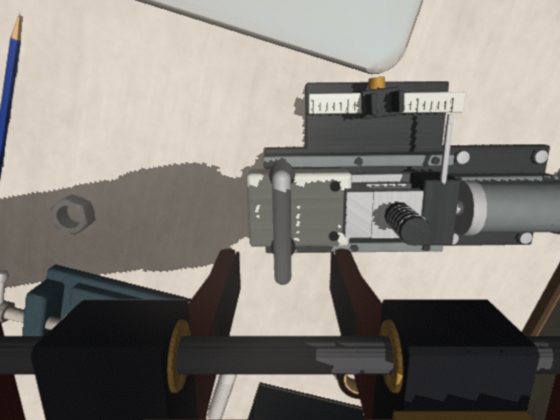

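The pin is seated, with its head top at (415,230) as predicted. The bow bar is centred at (282,224) as predicted, and the pointer tip is at about (450,115) with the clip near (381,103). Gripping the bow.

Request:
{"fn": "play_rows", "kwargs": {"series": [0,0,-0.15,0,0,0,0,0,-0.3,0,0,0,0,0,-0.45,0,0,0,0,0,-0.56,0,0,0,0,0,-0.56,0,0,0]}}

```text
t: 9.95
tool_pos: [0.5023, 0.2784, 0.0663]
tcp_rot: [-3.136, 0.002, 1.855]
ft_force: [-0.7, -0.6, -0.1]
gripper_width: 0.0439
gripper_force: 0.0
```

Request:
{"fn": "play_rows", "kwargs": {"series": [0,0,0,0,0,0,0,0,0,0,0,0,0,0,0,0,0,0,0,0,0,0,0,0,0,0,0,0,0,0], "hand": 4, "force": 55}}

```text
t: 10.37
tool_pos: [0.5042, 0.2799, 0.0706]
tcp_rot: [3.14, -0.001, 1.855]
ft_force: [-2.4, -0.0, 0.8]
gripper_width: 0.0139
gripper_force: 2.3
```

Request:
{"fn": "play_rows", "kwargs": {"series": [0,0,0,0,0,0,0,0,0,0,0,0,0,0,0,0,0,0,0,0,0,0,0,0]}}

```text
t: 10.7
tool_pos: [0.5031, 0.2795, 0.0703]
tcp_rot: [-3.141, -0.0, 1.855]
ft_force: [-3.8, -1.5, 5.6]
gripper_width: 0.0107
gripper_force: 55.0
```

```bash
python3 - <<'E'
from h import *
s=readout.read_state();C=cam('wrist',s);im=snap('wrist','w6.png');snap('top','t6.png')
print(s['t'],s['tool_pos'],np.degrees(s['tcp_rot']),s['gripper_width'],s['ft_force'])
d=np.array([np.cos(np.radians(16.5)),np.sin(np.radians(16.5)),0]);n=np.array([-d[1],d[0],0])
p=np.array([.5983,.3745,.054]);u,v=proj(C,p-d*.03).astype(int);print(u,v)
b=cv2.imread('pics/w6.png');u0=min(max(u-100,0),360);v0=max(v-75,0);print(u0,v0)
c=cv2.imread('pics/w5.png')[70:170,300:500]
cv2.imwrite('pics/c6.png',np.vstack([cv2.resize(b[v0:v0+75,u0:u0+200],(800,300),interpolation=2),cv2.resize(c[:75],(800,300),interpolation=2)]))
E
```

```text
10.7 [0.50312663 0.27954686 0.07034123] [-1.79946579e+02 -2.61610366e-02  1.06294557e+02] 0.01067087292007202 [-3.765003   -1.51252516  5.61424194]
469 131
360 56
```

View pics/c6.png

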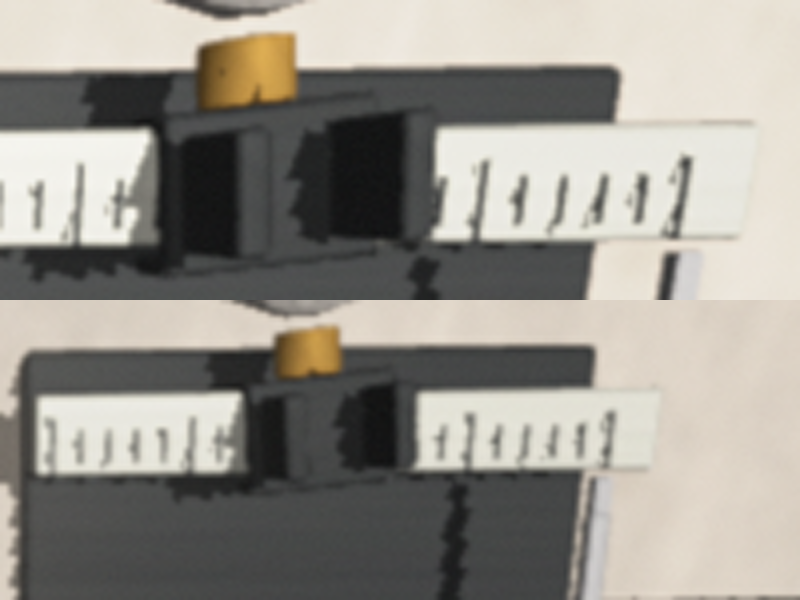

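```bash
python3 - <<'E'
from h import *
s=readout.read_state();C=cam('wrist',s);print(C[3][:3,3])
d=np.array([np.cos(np.radians(16.5)),np.sin(np.radians(16.5)),0])
t=toplane(C,532,118.5,.055)
for z in(.06,.065,.07,.075):
    g=toplane(C,444,118,z);a=toplane(C,360+270/4,118,z);b=toplane(C,360+403/4,118,z);print(z,g,np.linalg.norm(a-b),(t-g)@d)
print(t)
E
```

```text
[0.48087848 0.353124   0.23235074]
0.06 [0.55286386 0.36806621 0.06      ] 0.015306225700087524 0.043850169872301226
0.065 [0.55077552 0.36763273 0.065     ] 0.014862182762726219 0.0459756269212104
0.07 [0.54868718 0.36719925 0.07      ] 0.014418139825365111 0.048101083970119696
0.075 [0.54659884 0.36676576 0.075     ] 0.013974096888003775 0.05022654101902888
[0.59506642 0.37998643 0.055     ]
```

Request:
{"fn": "play_rows", "kwargs": {"series": [-0.05,-0.015,0,0,0,0,-0.11,-0.033,0,0,0,0,-0.17,-0.05,0,0,0,0,-0.23,-0.068,0,0,0,0,-0.288,-0.085,0,0,0,0]}}

```text
t: 11.22
tool_pos: [0.4636, 0.2676, 0.0704]
tcp_rot: [3.134, -0.0, 1.855]
ft_force: [10.4, 1.5, -9.3]
gripper_width: 0.011
gripper_force: 55.0
```

Request:
{"fn": "play_rows", "kwargs": {"series": [0,0,0,0,0,0,0,0,0,0,0,0,0,0,0,0,0,0,0,0,0,0,0,0]}}

```text
t: 11.55
tool_pos: [0.4628, 0.2673, 0.0704]
tcp_rot: [3.136, -0.0, 1.855]
ft_force: [6.6, 0.3, -4.3]
gripper_width: 0.0107
gripper_force: 55.0
```

```bash
python3 - <<'E'
from h import *
s=readout.read_state();C=cam('wrist',s);im=snap('wrist','w7.png');snap('side','s7.png')
print(s['t'],s['tool_pos'],np.degrees(s['tcp_rot']),s['gripper_width'],s['ft_force'])
p=np.array([.549,.367,.06]);u,v=proj(C,p).astype(int);print(u,v)
b=cv2.imread('pics/w7.png');u0=min(max(u-100,0),360);v0=max(v-75,0)
S=cam('side');a,e=proj(S,p).astype(int)
a0=max(a-50,0);e0=e-38;print(u0,v0,a0,e0)
c=cv2.imread('pics/s7.png')
cv2.imwrite('pics/c7.png',np.vstack([cv2.resize(b[v0:v0+75,u0:u0+200],(800,300),interpolation=2),cv2.resize(c[e0:e0+37,a0:a0+100],(800,296),interpolation=2)]))
E
```

```text
11.55 [0.46278169 0.26732919 0.07039287] [ 1.79686695e+02 -1.63577519e-02  1.06269829e+02] 0.01074082766397917 [ 6.63727004  0.34959335 -4.330563  ]
525 116
360 41 98 238
```

View pics/c7.png

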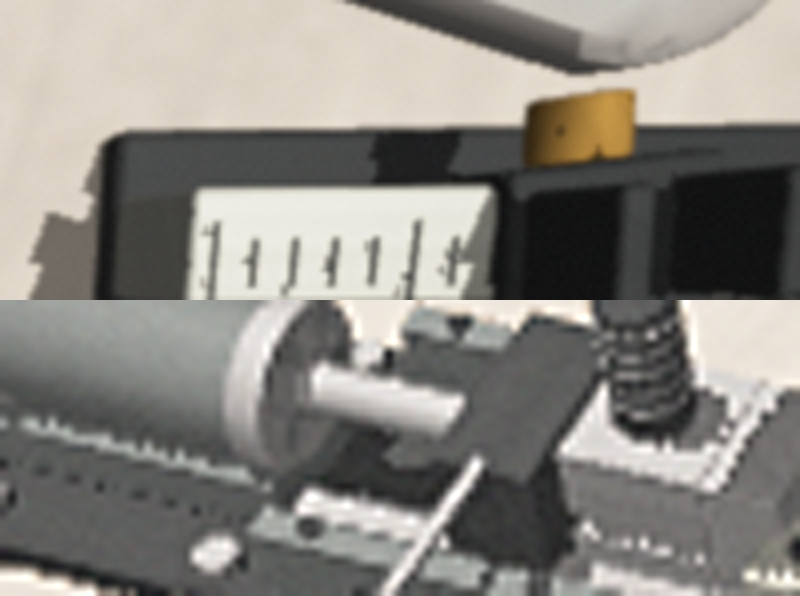

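The pin is carrying the slide: the spring rod is out and the pin head sits on the fork. In the wrist crop, the left plate top's edge is at u≈515. I've used all 10 pictures, so the rest goes by numbers. First I'll triangulate the plate-top height, then pick out the pointer by its pixel profile.

```bash
cat >> h.py <<'E'
d=np.array([np.cos(np.radians(16.6)),np.sin(np.radians(16.6)),0]);n=np.array([-d[1],d[0],0])
def S(p,e=(3.141,0,1.8553)): return dict(tool_pos=np.array(p),tcp_rot=e)
S5=S((.50487,.27987,.15368));S6=S((.50313,.27955,.07034));S7=S((.46278,.26733,.07039),(3.1361,0,1.8547))
def prof(f,C,z,off,xs):
    g=cv2.cvtColor(cv2.imread('pics/'+f),cv2.COLOR_BGR2GRAY).astype(np.float32); 
    P=np.array([proj(C,np.array([0,0,z])+d*x+n*off) for x in xs],np.float32)
    return cv2.remap(g,P[:,:1],P[:,1:],cv2.INTER_LINEAR).ravel()
E
python3 - <<'E'
from h import *
C5,C6,C7=[cam('wrist',s) for s in(S5,S6,S7)]
for z in np.arange(.06,.0801,.004):
    print('%.3f'%z,*['%.2f'%(1e3*(toplane(C,u,v,z)@d)) for C,u,v in((C5,372.5,105),(C6,419.7,103),(C7,515.2,101))],
    'R',*['%.2f'%(1e3*(toplane(C,u,v,z)@d)) for C,u,v in((C5,300+398/4,105),(C6,360+403/4,103),(C7,360+790/4,101))])
t6=toplane(C6,532,118.5,.055);print('tip',t6@d,t6@n, 'plate edge n', toplane(C6,444,118,.07)@n)
# pointer profiles in each picture
for f,C,x0 in(('w5.png',C5,t6@d),('w6.png',C6,t6@d),('w7.png',C7,t6@d-.041)):
    for o in(-.004,-.008,-.012):
        xs=np.arange(x0-.012,x0+.0121,.001);print(f,o,prof(f,C,.055,t6@n+o,xs).astype(int))
E
```

```text
0.060 622.91 623.13 624.78 R 641.18 641.84 644.17
0.064 621.97 621.70 622.31 R 639.96 639.97 641.25
0.068 621.04 620.27 619.85 R 638.74 638.10 638.34
0.072 620.11 618.84 617.38 R 637.52 636.24 635.42
0.076 619.17 617.41 614.92 R 636.30 634.37 632.50
0.080 618.24 615.97 612.45 R 635.08 632.51 629.59
tip 0.6789074382721847 0.19411341801784082 plate edge n 0.1951161491980398
w5.png -0.004 [ 70  70  70  70  70  71  70  68 137 161 119 176 202 203 207 209 209 209
 209 210 210 209 209 209 210]
w5.png -0.008 [ 71  71  70  71  70  70  70  76 129 122 114 184 202 198 201 211 211 210
 210 209 208 209 209 210 212]
w5.png -0.012 [ 69  69  69  68  68  68  68  70 114 129 107 175 202 196 199 210 210 210
 208 207 209 210 212 214 215]
w6.png -0.004 [ 83 201 228 228 227 226 227 226 227 151  62 171 210 210 221 227 228 230
 231 231 230 230 229 228 228]
w6.png -0.008 [ 78 209 231 230 229 228 227 227 222 105  74 167 217 214 207 228 230 231
 231 231 230 229 228 228 228]
w6.png -0.012 [ 80 190 228 227 227 226 226 226 221 111  75 164 215 213 212 230 232 232
 232 231 230 229 228 227 227]
w7.png -0.004 [ 71  71  69  70  70  69  70  70  70  69  58  56 162 196 195 118  69  68
  69  69  69  68  68  69  69]
w7.png -0.008 [ 71  69  70  70  70  69  68  68  68  67  57  71 158 201 199 155  74  68
  69  67  69  68  69  68  68]
w7.png -0.012 [ 67  67  67  67  67  67  68  67  67  65  56  76 156 201 199 156  68  67
  67  67  67  66  67  67  67]
```

Plate tops come out at z≈66 mm, with the gap from 0.625 to 0.639 along the rig axis (14 mm, as given), centred at 0.632. The pointer is at 0.6394, so I'll pull about 7.5 mm more.

Request:
{"fn": "play_rows", "kwargs": {"series": [-0.025,-0.007,0,0,0,0,-0.05,-0.015,0,0,0,0,-0.05,-0.015,0,0,0,0,-0.05,-0.015,0,0,0,0,-0.05,-0.015,0,0,0,0]}}

```text
t: 12.07
tool_pos: [0.4557, 0.2652, 0.0704]
tcp_rot: [3.135, -0.0, 1.855]
ft_force: [6.4, 1.5, -5.8]
gripper_width: 0.0103
gripper_force: 55.0
```

```bash
python3 - <<'E'
from h import *
for i in range(5):snap('top','t8.png')
s=readout.read_state();C=cam('wrist',s);snap('wrist','w8.png');snap('side','s8.png')
print(s['t'],s['tool_pos'],np.degrees(s['tcp_rot']),s['gripper_width'],s['gripper_force'],s['ft_force'])
print(s['tool_pos']@d-S7['tool_pos']@d)
xs=np.arange(.618,.6461,.001)
for o in(.183,.187,.190):print('w',o,prof('w8.png',C,.055,o,xs).astype(int))
for o in(.183,.187,.190,.193,.196):print('s',o,prof('s8.png',cam('side'),.055,o,xs).astype(int))
E
```

```text
12.3167 [0.45571849 0.26520593 0.07040293] [ 1.79641885e+02 -1.78168836e-02  1.06260920e+02] 0.011051116231567175 55.00283181667328 [ 7.43875725  1.33991224 -5.76151285]
-0.007374026581004278
w 0.183 [ 68  67  67  67  67  67  68  67  67  67  60  56 106 185 200 192 103  66
  67  67  66  66  66  66  66  66  66  66   0]
w 0.187 [ 70  71  70  71  72  71  70  71  70  69  65  57 105 176 189 181  95  68
  69  69  68  69  69  70  68  68  68   0   0]
w 0.19 [ 70  71  69  69  70  69  68  70  68  69  65  52  91 186 195 173  79  68
  68  67  68  68  67  67  67  67  27   0   0]
s 0.183 [ 89  88  86  86  87  86  86  85  84  82  76  74  86 121 173 206 200 173
 123  90  87  84  84  84  85  87  88  90  89]
s 0.187 [ 91  92  93  93  92  93  95  95  92  78  57  59  75  89 102 130 154 140
 108  89  87  86  88  89  91  93  93  91  87]
s 0.19 [ 94  94  94  95  98  96  80  64  51  42  47  59  76  93 134 176 169 144
 111  88  89  89  92  95  98 100  83  67  57]
s 0.193 [ 92  89  94  99  81  62  53  44  40  37  57  80  91  99 125 164 150 110
  96  91  90  91  92  94  76  53  45  41  47]
s 0.196 [76 88 83 60 46 42 40 41 40 40 53 82 97 97 96 94 90 86 85 87 85 78 70 54
 42 40 38 35 46]
```

Both views show the pointer inside the gap: 0.632 in the wrist view, and between the two dark plates in the side view. The pose and the 55 N grip are steady. Handing in.

```bash
python3 -c "
from h import *
print(workorder.close_job())"
```

```text
the job is handed in; nothing more can be done
None
```

I seated the pin and handed the job in with the gripper still holding the handle at 55 N; by my camera measurements the pointer stood about mid-gap between the two gauge plates.

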